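Close the last ointment jar and hold the index plunger out

ROBOT

A 6-joint arm with a two-finger parallel gripper is mounted at the origin on a cart in front of the work surface, level with it; the furniture and walls round the work are solid. World frame = base frame: x ahead of the robot, y to its left, z up, the work surface at z = 0. Lengths are in m, angles in degrees, forces in N, time in s.
With the tool pointing down it reaches from about 0.375 to 0.9 m from the base axis. Payload 3.1 kg.
Tool frame: the origin (TCP) lies at the very end of the fingers, on their centre line; the grasp point (between the pads) lies 19 mm behind it; z points along the fingers, y is the line along which they close (so a half turn about z gives the same grasp; the last joint's range is limited). The gripper opens to 87 mm and grips with 3 to 60 N. Pads are 19 mm wide; open, the fingers measure 117 mm over their backs; the gripper's body (75 mm by 190 mm) begins 51 mm behind the grasp point.
Start: joints at [61.507, 30.224, 82.088, -0, 67.689, -10.227], TCP at [0.196, 0.593, 0.223] pointing down, gripper open.
Joint ranges: [-176.69, 176.69], [-43.24, 126.21], [12.49, 139.97], [-82, 262], [0, 151.66], [-163.58, 163.58]. Speed limits (degrees/s): [159.86, 159.86, 180, 180, 180, 180].

INTERFACE

Orientations are given as a 3x3 rotation matrix whose columns are the frame's x, y, z axes.
In Python, from rig import bot gives the robot as it stands.
- The arm moves only by the tool move_arm, never from a script. Its argument "increments" is a list of rows, each an object with "xyz": the shift along the tool's x, y, z in mm, a list of three; "roll": the turn about the tool's z in rad; "grip": the opening in per cent of the stroke, from 0 (shut) to 100 (fully open). A call has 1 to 5 rows; each row shifts and turns the commanded pose from where the row before left it, along the tool's axes as they then stand; what a row does not reach is not made up. A row lasts 1/12 s, in which the tool goes at most 41.7 mm and 7.16 degrees, less where a joint would pass 70% of its speed; a pose out of reach is approached as far as the arm can. A call is refused whole if a number of a shift passes 41.7 or a number of a turn 0.125, either way. A call with a gripper value outside its range is refused whole. The fingers move at their own pace and stop on an object; the grip force is fixed at half the most. Time passes only in rows, so rows that do not move let the fingers close. It gives the time, the measured TCP pose, the force, the opening and the grip force at its end, in the units of the state.
- bot.read_state(): the state, without advancing time (a new reading comes with each control period).
- bot.capture(name): name is "side" or "top"; returns (picture, depth): 480x640x3 uint8, red, green, blue; 480x640 float32, m along the optical axis (not along the pixel's ray), 0 where there is no reading.
- bot.camera_model(name): a dict with "intrinsics" (3x3 intrinsics, pixels), "rvec" (rotation vector, rad) and "tvec" (3), from world to camera coordinates, as OpenCV has them. Camera axes: x right, y down, z forward; pixel columns grow to the right and rows downward; lengths in m; the calibration is good to about 2 mm. A picture is of the moment at which its call begins. camera_model takes no time and is no camera call.
- bot.hand_in(): hands the job in; it is judged then, once.
Trained networks look in the newest picture that a camera, given by its name, has taken for a name from the list of things; names that differ only in an ending like _2 or _b are one class to them, and where a whole thing is asked for, a point or a joint stands for the part that bears it (a point fixed in the world has none). Each returns a list of dicts, best first, with "conf" (0 to 1); they miss things now and then, are a little off and sometimes report something else, mostly with a low value. They report only what shows in the picture. A call takes as long as a camera call.
- bot.spot_in(label, camera): "at" ([x, y, z] in m, in the coordinates of the camera as it stood for that picture, good to about 4 mm: the middle of the surface that is visible of it).
- bot.trace(label, camera): "mask" (480x640 bool, what is visible of it).
The state is a dict: "time_s": time; "joint_positions": joint angles; "qvel": joint speeds; "tau": joint torques, N m; "position": TCP position; "tcp_rot": TCP orientation; "force": force on the tool from outside, world axes, zero at the start; "moment": the same for the moment, N m; "opening": opening from 0.0 (shut) to 1.0 (fully open); "grasp_force": force on a finger pad.
Only numpy, scipy, OpenCV 4.12 (cv2) and the standard library are available. Lean on these libraries where they do the work, as an engineer would, in place of code of your own. Each camera call takes 0.05 s, during which the arm holds its last target. There are 200 camera calls.

TASK

Close the one open ointment jar on the indexing table where it stands: set the loose lid on it so that it sits fully down and level, and let go of it. Then pull the black knob of the table's sprung index plunger straight up as far as it will go and keep holding it there, so that its pin stays clear of its hole and I can turn the plate round by hand; you finish while still holding it up. Do not draw the plunger before the jar is closed, do not turn the plate yourself, and leave the closed jars standing in their nests.

Things in the scene. Friction and masses are not known exactly. Their poses are not given: they have to be found in the camera images.
- jar_lid: loose white round jar lid, 62 mm outside diameter, 16 mm high, lying mouth down on the worktop in front of the balance. It drops over the jar's neck without turning (about 1.5 mm play all round). Origin: centre of its flat closed face, which lies uppermost; its z axis points down, out of the mouth. Top 2 mm thick, skirt 14 mm deep, inner diameter 57 mm; 16 to 30 g
- open_jar: the one jar without a lid: white, 60 mm body diameter up to a shoulder 33 mm above its underside, then a slightly tapered neck about 52 mm wide up to the rim. Stands with 2 mm play in one of the table's four nests. Origin: centre of its underside, z up. With the lid fully home its closed face is 49 mm above this origin
- jar_rim (a point): the centre of the open jar's mouth, level with the rim, 47 mm above its underside and about 95 mm above the worktop
- closed_jar_1: a jar already closed: white, 62 mm diameter, 58 mm high with its lid, standing in one of the nests. Origin: centre of its underside
- closed_jar_2: a second closed jar just like it, in another nest
- closed_jar_3: a third closed jar just like it, in another nest
- index_table: fixed jar table: grey foot, round aluminium plate of 250 mm diameter with its top 48 mm above the worktop. Four nests (collars 72 mm wide, 5 mm high) centred 75 mm from its axis at 45, 135, 225, 315 degrees in the table frame. Origin: on the axis at worktop height, z up. On its own -y side a grey bracket 36 mm wide reaches over the rim (top 72 mm above the worktop) and carries the upright plunger
- plunger_knob (a point): middle of the grip band of the plunger's black fluted knob, 108 mm from the table's axis on its -y side, 105.5 mm above the worktop when seated; rises with the knob. Knob 30 mm in diameter, straight band 14 mm high about this point; top 11.5 mm above, underside 15 mm below it. Under it a 17 mm barrel on the bracket arm, whose top is 33 mm below this point. Nearest jars 76 mm off, centre to centre
- plunger (a joint): how far the plunger is drawn, in m: 0 with the pin seated 10 mm deep in the plate's hole, 0.016 at its upper stop (fully out). A spring pulls it down with about 5.5 N when seated and 10 N when fully drawn; it snaps back when let go
- table_plate (a joint): angle of the plate in rad, counterclockwise from above; 0 as it stands, indexed. The seated pin locks it; with the pin out it turns freely with slight friction

How it is judged (in metres and radians):
On the way, in this order (a step that is already met when the one before it is completed fails the run):
1. the lid sits fully down and level on the open jar and has been let go, while the plunger is still seated (horizontal distance between jar_lid and jar_rim below 0.004 m and z of jar_lid in the frame of open_jar between 0.0465 and 0.0515 m and angle between jar_lid's own z axis and vertical above 3.07159 rad and angle between open_jar's own z axis and vertical below 0.07 rad and contact force between the fingers and jar_lid below 0.2 N and value of joint plunger below 0.004 m), for 0.2 s.
2. the fingers hold the plunger drawn fully up (value of joint plunger above 0.013 m and contact force between the fingers and plunger above 3 N), for 0.2 s.
At the end, for the whole second after the job is handed in: Fingers hold the plunger (over 3 N) at least 13 of its 16 mm up; lid untouched on the jar, within 4 mm of centre, its face 46.5 to 51.5 mm above the jar's underside, level within 0.07 rad; all four jars within 12 mm of their starts; plate turned under 0.1 rad (all of step 2 and horizontal distance between jar_lid and jar_rim below 0.004 m and z of jar_lid in the frame of open_jar between 0.0465 and 0.0515 m and angle between jar_lid's own z axis and vertical above 3.07159 rad and angle between open_jar's own z axis and vertical below 0.07 rad and contact force between the fingers and jar_lid below 0.2 N and distance of each of open_jar, closed_jar_1, closed_jar_2, closed_jar_3 from where it was at the start of the episode below 0.012 m and value of joint table_plate between -0.1 and 0.1 rad); the arm keeps its last pose, push and grip.
It fails at once if the plunger is drawn (over 8 mm) while the lid is not on the jar (value of joint plunger above 0.008 m and distance between jar_lid and jar_rim above 0.015 m).
It fails at once if the table is turned more than 0.15 rad (value of joint table_plate above 0.15 rad or value of joint table_plate below -0.15 rad).
It fails at once if a closed jar is tipped over or taken out of its nest (angle between any of closed_jar_1, closed_jar_2, closed_jar_3's own z axis and vertical above 0.35 rad or distance of any of closed_jar_1, closed_jar_2, closed_jar_3 from where it was at the start of the episode above 0.025 m).
It also fails if it takes over 58 s, if anything falls off the work surface, if the arm or the gripper's body presses on something with over 40 N, if the wrist force passes 120 N, or if a joint passes its speed limit or range.

## Working session

There is one attempt and no reset: what is moved stays moved. The work goes in short steps, Python scripts to look and compute and a tool call to move; the robot and the scene stay as the last step left them, time stands still between calls to the robot, and variables do not carry over. Pictures are saved under pics/ and viewed, at most 10 in all, crops included, and the job is handed in when it is done.

Besides the shell and the picture viewer there is one more tool, called after "Emit:" by a JSON object that holds its "method" and its "body". move_arm: Moves the arm, as the interface text tells. Its arguments: {"type":"object","properties":{"increments":{"type":"array"}},"required":["increments"]}

```bash
mkdir -p pics
cat > h.py <<'E'
from rig import bot
import numpy as np, cv2
def cam(n):
    m=bot.camera_model(n); K=np.array(m["intrinsics"],float); R=cv2.Rodrigues(np.array(m["rvec"],float))[0]; t=np.array(m["tvec"],float).ravel(); return K,R,t
def w(n,p):
    K,R,t=cam(n); return (np.asarray(p)-t)@R
def cloud(n,d,mask):
    K,R,t=cam(n); v,u=np.nonzero(mask&(d>0)); z=d[v,u]
    return (np.c_[(u-K[0,2])/K[0,0]*z,(v-K[1,2])/K[1,1]*z,z]-t)@R
E
python3 - <<'E'
from h import *
for n in("side","top"):
    p,d=bot.capture(n); cv2.imwrite(f"pics/{n}0.png",p[:,:,::-1]); np.save(n,d)
    print(n,"campos",w(n,[0,0,0]).round(3))
    for l in("jar_lid","open_jar","closed_jar_1","index_table","plunger_knob","jar_rim"):
        print(l,[(w(n,r["at"]).round(3).tolist(),round(r["conf"],2)) for r in bot.spot_in(l,n)])
s=bot.read_state(); print(s)
E
```

```text
side campos [ 0.292 -0.606  0.534]
jar_lid [([0.437, -0.254, 0.019], 0.92)]
open_jar [([0.543, 0.228, 0.082], 0.91)]
closed_jar_1 [([0.493, 0.121, 0.093], 0.96), ([0.439, 0.257, 0.102], 0.96), ([0.393, 0.159, 0.095], 0.57)]
index_table [([0.446, 0.12, 0.046], 0.58)]
plunger_knob [([0.423, 0.101, 0.113], 0.47)]
jar_rim [([0.544, 0.226, 0.082], 0.83)]
top campos [0.415 0.085 1.399]
jar_lid [([0.442, -0.244, 0.02], 0.96)]
open_jar [([0.54, 0.234, 0.075], 0.79)]
closed_jar_1 [([0.403, 0.181, 0.106], 0.96), ([0.443, 0.282, 0.111], 0.57)]
index_table [([0.464, 0.211, 0.046], 0.83), ([0.44, 0.28, 0.11], 0.53)]
plunger_knob [([0.427, 0.111, 0.116], 0.42)]
jar_rim [([0.537, 0.241, 0.076], 0.64), ([0.495, 0.139, 0.108], 0.19)]
{'time_s': 0.7, 'joint_positions': array([ 6.15051022e+01,  3.02204358e+01,  8.20844586e+01,  1.33126713e-04,
        6.76893253e+01, -1.02285015e+01]), 'qvel': array([ 0.03944515,  0.03444988, -0.17567797,  0.09733696,  0.08723979,
       -0.01048735]), 'tau': array([-5.85150046e-04, -4.39869726e+01, -1.76949298e+01,  6.32583001e-02,
        5.04388358e-02, -4.83086126e-05]), 'position': array([0.19588619, 0.59352061, 0.22259939]), 'tcp_rot': array([[-9.49609192e-01,  3.13436405e-01,  4.62413326e-05],
       [ 3.13436408e-01,  9.49609188e-01,  8.96896835e-05],
       [-1.57991824e-05,  9.96638651e-05, -9.99999995e-01]]), 'force': array([ 0.96334308, -0.8056423 ,  0.27516037]), 'moment': array([-0.03172547,  0.0066019 , -0.03480271]), 'grasp_force': 0.0, 'opening': 1.0010708723340718}
```

View pics/top0.png

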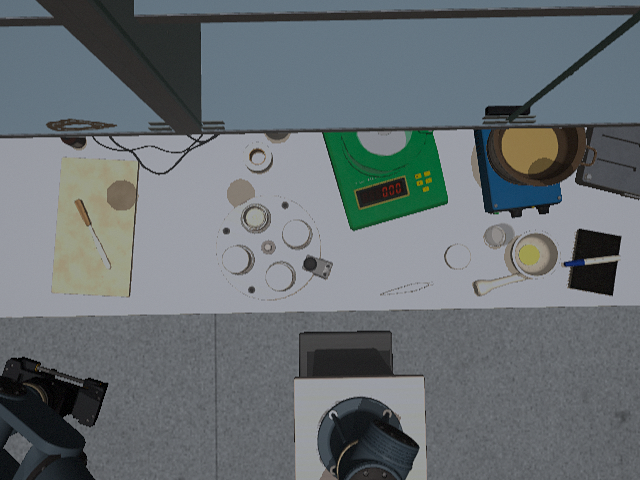

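View pics/side0.png

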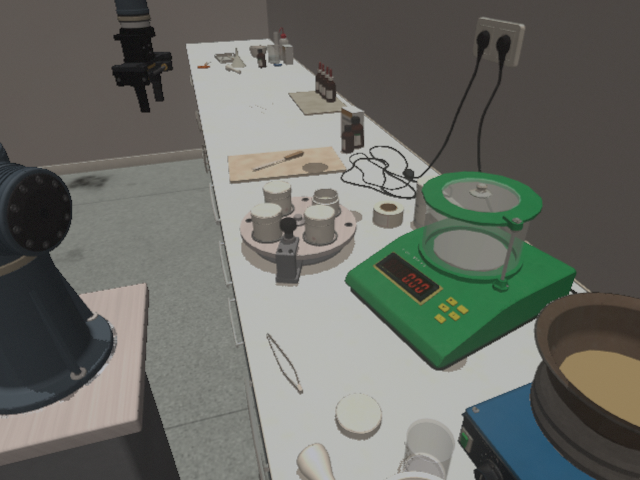

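Run:
```python
from h import *
def fit(P,zlo,zhi,ex=0.0):
    q=P[(P[:,2]>zlo)&(P[:,2]<zhi)]
    c,r=cv2.minEnclosingCircle(q[:,:2].astype(np.float32)) if len(q)>5 else ((0,0),0)
    return len(q),np.round(c,4),round(r,4),q.mean(0).round(4) if len(q) else None, np.percentile(q[:,2],[5,50,95]).round(4) if len(q) else None
for n in("top","side"):
    p,d=bot.capture(n)
    for l in("jar_lid","open_jar","closed_jar_1","plunger_knob","index_table"):
        for r in bot.trace(l,n):
            m=np.array(r["mask"]); m2=cv2.erode(m.astype(np.uint8),np.ones((3,3)))>0
            P=cloud(n,d,m2); top=np.percentile(P[:,2],97)
            print(n,l,round(r["conf"],2),m.sum(),"top",top.round(4),fit(P,top-.006,top+.004))
```

```text
top jar_lid 0.85 554 top 0.0218 (292, array([ 0.4397, -0.2456]), 0.0308, array([ 0.438 , -0.2457,  0.0183]), array([0.0161, 0.018 , 0.0217]))
top closed_jar_1 0.93 695 top 0.1119 (313, array([0.4413, 0.2801]), 0.0304, array([0.4416, 0.2817, 0.1085]), array([0.1062, 0.1081, 0.1121]))
top closed_jar_1 0.92 554 top 0.1115 (299, array([0.3997, 0.1823]), 0.0277, array([0.3986, 0.1818, 0.1081]), array([0.1057, 0.1078, 0.1114]))
top closed_jar_1 0.63 583 top 0.1117 (312, array([0.4973, 0.1433]), 0.0287, array([0.4981, 0.1425, 0.1083]), array([0.1059, 0.108 , 0.1116]))
top index_table 0.78 6687 top 0.0764 (216, array([0.4415, 0.1411]), 0.0804, array([0.4188, 0.0905, 0.0738]), array([0.0709, 0.0734, 0.0775]))
side jar_lid 0.86 1817 top 0.0187 (1448, array([ 0.4375, -0.2505]), 0.0309, array([ 0.4367, -0.2526,  0.0169]), array([0.0149, 0.017 , 0.0186]))
side open_jar 0.79 488 top 0.0938 (125, array([0.5402, 0.2368]), 0.0298, array([0.5373, 0.2325, 0.0909]), array([0.088 , 0.0907, 0.0947]))
side closed_jar_1 0.96 1019 top 0.1077 (362, array([0.3978, 0.1778]), 0.0301, array([0.3964, 0.1736, 0.106
[... 335 characters left out ...]
d_jar_1 0.73 688 top 0.1078 (271, array([0.4388, 0.2766]), 0.0302, array([0.4382, 0.2715, 0.1061]), array([0.1026, 0.1064, 0.1079]))
side plunger_knob 0.52 233 top 0.118 (92, array([0.425 , 0.1039]), 0.0134, array([0.4246, 0.1028, 0.1157]), array([0.1124, 0.1161, 0.118 ]))
side plunger_knob 0.28 654 top 0.1078 (249, array([0.4384, 0.2762]), 0.0297, array([0.4376, 0.2702, 0.1061]), array([0.1025, 0.1064, 0.1079]))
side index_table 0.74 442 top 0.0938 (110, array([0.5402, 0.2368]), 0.0298, array([0.5349, 0.231 , 0.0907]), array([0.088 , 0.0905, 0.0947]))
side index_table 0.57 4274 top 0.1121 (90, array([0.4267, 0.1081]), 0.0159, array([0.4261, 0.1   , 0.1119]), array([0.1068, 0.1124, 0.1158]))
```

The top view shows the lid at (457,257), the open jar at (257,217), the knob at about (316,264) and the closed jars at (297,234), (281,276) and (237,260). In the side view the knob is at (288,228) and the lid at (358,413). I'll check heights around the lid and along the path next.

```bash
cat >> h.py <<'E'
def plan(target,yaw=None,s=None):
    s=s or bot.read_state(); R=s["tcp_rot"]; d=np.asarray(target)-s["position"]
    y=np.degrees(np.arctan2(R[1,1],R[0,1])); v=R.T@d*1000
    print("t",round(s["time_s"],2),"pos",s["position"].round(4),"yaw",y.round(2),"tool mm",v.round(1),"norm",np.linalg.norm(v).round(1),"roll",None if yaw is None else round(float(np.radians(y-yaw)),4),"F",np.round(s["force"],1),"open",round(s["opening"],3),"g",s["grasp_force"])
E
python3 - <<'E'
from h import *
d=np.load("top.npy"); P=cloud("top",d,np.ones(d.shape,bool))
def mx(x0,x1,y0,y1):
    q=P[(P[:,0]>x0)&(P[:,0]<x1)&(P[:,1]>y0)&(P[:,1]<y1)]; return np.percentile(q[:,2],99.5).round(3) if len(q) else None
print("rows x .30..0.66, cols y .12..-.42 step .04")
for x in np.arange(.30,.68,.04): print(round(x,2),[mx(x,x+.04,y-.04,y) for y in np.arange(.12,-.4,-.04)])
plan([.45,.2,.223],23)
E
```

```text
rows x .30..0.66, cols y .12..-.42 step .04
0.3 [np.float64(0.008), np.float64(0.007), np.float64(0.008), np.float64(0.008), np.float64(0.007), np.float64(0.007), np.float64(0.007), np.float64(0.007), np.float64(0.007), np.float64(0.007), np.float64(0.007), np.float64(0.007), np.float64(0.007)]
0.34 [np.float64(0.007), np.float64(0.008), np.float64(0.008), np.float64(0.008), np.float64(0.01), np.float64(0.011), np.float64(0.012), np.float64(0.013), np.float64(0.008), np.float64(0.008), np.float64(0.043), np.float64(0.033), np.float64(0.026)]
0.38 [np.float64(0.12), np.float64(0.078), np.float64(0.007), np.float64(0.007), np.float64(0.008), np.float64(0.007), np.float64(0.008), np.float64(0.008), np.float64(0.021), np.float64(0.022), np.float64(0.024), np.float64(0.027), np.float64(0.068)]
0.42 [np.float64(0.121), np.float64(0.08), np.float64(0.007), np.float64(0.008), np.float64(0.008), np.float64(0.01), np.float64(0.008), np.float64(0.009), np.float64(0.022), np.float64(0.024), np.float64(0.006), np.float64(0.008), np.float64(0.067)]
0.46 [np.float64(0.11), np.float64(0.007), np.flo
[... 891 characters left out ...]
4(0.609), np.float64(0.608), np.float64(0.608), np.float64(0.606)]
0.62 [np.float64(0.899), np.float64(0.899), np.float64(0.899), np.float64(0.899), np.float64(0.898), np.float64(0.899), np.float64(0.898), np.float64(0.933), np.float64(0.898), np.float64(0.608), np.float64(0.608), np.float64(0.608), np.float64(0.608)]
0.66 [np.float64(0.895), np.float64(0.609), np.float64(0.608), np.float64(0.609), np.float64(0.609), np.float64(0.609), np.float64(0.609), np.float64(0.608), np.float64(0.609), np.float64(0.608), np.float64(0.608), np.float64(0.608), np.float64(0.608)]
t 1.3 pos [0.1958 0.5935 0.2225] yaw 71.73 tool mm [-364.7 -294.    -0.5] norm 468.4 roll 0.8505 F [1.2 0.  0.1] open 1.0 g 0.0
```

Emit:
{"method": "move_arm", "body": {"increments": [{"xyz":[-20,-16,0],"roll":0,"grip":100},{"xyz":[-31,-25,0],"roll":0,"grip":100},{"xyz":[-31,-25,0],"roll":0,"grip":100},{"xyz":[-31,-25,0],"roll":0,"grip":100},{"xyz":[-31,-25,0],"roll":0,"grip":100}]}}

```text
time_s: 1.72
position: [0.2968, 0.4369, 0.2227]
tcp_rot: [[-0.95, 0.312, 0.0], [0.312, 0.95, 0.0], [-0.0, 0.0, -1.0]]
force: [-0.1, -0.1, -0.1]
opening: 1.0
grasp_force: 0.0
```

Emit:
{"method": "move_arm", "body": {"increments": [{"xyz":[-31,-25,0],"roll":0,"grip":100},{"xyz":[-31,-25,0],"roll":0,"grip":100},{"xyz":[-31,-25,0],"roll":0,"grip":100},{"xyz":[-31,-25,0],"roll":0,"grip":100},{"xyz":[-31,-25,0],"roll":0,"grip":100}]}}

```text
time_s: 2.13
position: [0.4051, 0.2693, 0.2229]
tcp_rot: [[-0.95, 0.313, 0.001], [0.313, 0.95, 0.0], [-0.001, 0.001, -1.0]]
force: [0.7, 0.4, -0.3]
opening: 1.003
grasp_force: 0.0
```

Emit:
{"method": "move_arm", "body": {"increments": [{"xyz":[-31,-25,0],"roll":0,"grip":100},{"xyz":[-20,-16,0],"roll":0.122,"grip":100},{"xyz":[0,0,0],"roll":0.122,"grip":100},{"xyz":[0,0,0],"roll":0.122,"grip":100},{"xyz":[0,0,0],"roll":0.122,"grip":100}]}}

```text
time_s: 2.55
position: [0.4404, 0.2152, 0.2226]
tcp_rot: [[-0.686, 0.728, 0.0], [0.728, 0.686, 0.0], [-0.0, 0.0, -1.0]]
force: [0.0, 0.2, 0.6]
opening: 0.997
grasp_force: 0.0
```

Emit:
{"method": "move_arm", "body": {"increments": [{"xyz":[0,0,0],"roll":0.122,"grip":100},{"xyz":[0,0,0],"roll":0.122,"grip":100},{"xyz":[0,0,0],"roll":0.122,"grip":100}]}}

```text
time_s: 2.8
position: [0.44, 0.2159, 0.2227]
tcp_rot: [[-0.382, 0.924, 0.0], [0.924, 0.382, 0.0], [-0.0, 0.0, -1.0]]
force: [0.1, -0.2, 0.2]
opening: 1.004
grasp_force: 0.0
```

```bash
python3 -c "
from h import *
plan([.4385,-.248,.1],23)"
```

```text
t 2.8 pos [0.44   0.2159 0.2227] yaw 22.44 tool mm [-428.2 -178.5  122.6] norm 479.9 roll -0.0097 F [ 0.1 -0.2  0.2] open 1.004 g 0.0
```

Emit:
{"method": "move_arm", "body": {"increments": [{"xyz":[-20,-8,0],"roll":0,"grip":100},{"xyz":[-37,-15,0],"roll":0,"grip":100},{"xyz":[-37,-15,0],"roll":0,"grip":100},{"xyz":[-37,-15,0],"roll":0,"grip":100},{"xyz":[-37,-15,0],"roll":0,"grip":100}]}}

```text
time_s: 3.22
position: [0.4422, 0.0333, 0.2228]
tcp_rot: [[-0.389, 0.921, 0.001], [0.921, 0.389, -0.0], [-0.001, 0.001, -1.0]]
force: [1.1, -0.8, -0.3]
opening: 1.0
grasp_force: 0.0
```

Emit:
{"method": "move_arm", "body": {"increments": [{"xyz":[-37,-15,0],"roll":0,"grip":100},{"xyz":[-37,-15,0],"roll":0,"grip":100},{"xyz":[-37,-15,0],"roll":0,"grip":100},{"xyz":[-37,-16,0],"roll":0,"grip":100},{"xyz":[-37,-16,0],"roll":0,"grip":100}]}}

```text
time_s: 3.63
position: [0.4427, -0.1677, 0.2228]
tcp_rot: [[-0.387, 0.922, 0.001], [0.922, 0.387, -0.0], [-0.001, 0.001, -1.0]]
force: [1.1, -0.1, -0.6]
opening: 1.001
grasp_force: 0.0
```

Emit:
{"method": "move_arm", "body": {"increments": [{"xyz":[-37,-16,0],"roll":0,"grip":100},{"xyz":[-26,-11,20],"roll":0,"grip":100},{"xyz":[-12,-6,35],"roll":0,"grip":100},{"xyz":[0,0,25],"roll":0,"grip":100},{"xyz":[0,0,0],"roll":0,"grip":100}]}}

```text
time_s: 4.05
position: [0.4388, -0.2467, 0.1385]
tcp_rot: [[-0.385, 0.923, -0.007], [0.923, 0.385, 0.006], [0.009, -0.004, -1.0]]
force: [0.3, 1.3, -1.2]
opening: 0.998
grasp_force: 0.0
```

Run:
```python
from h import *
plan([.4385,-.248,.003],23)
for n in("side","top"):
    p,d=bot.capture(n)
    if n=="side": cv2.imwrite("pics/s1.png",p[:,:,::-1])
    print([(w(n,r["at"]).round(4),r["conf"]) for r in bot.spot_in("jar_lid",n)])
```

```text
t 4.05 pos [ 0.4388 -0.2467  0.1385] yaw 22.66 tool mm [ -2.2  -0.3 135.5] norm 135.5 roll -0.006 F [ 0.3  1.3 -1.2] open 0.998 g 0.0
[(array([ 0.4348, -0.2565,  0.0202]), 0.92)]
[(array([ 0.4395, -0.2403,  0.0162]), 0.78)]
```

View pics/s1.png

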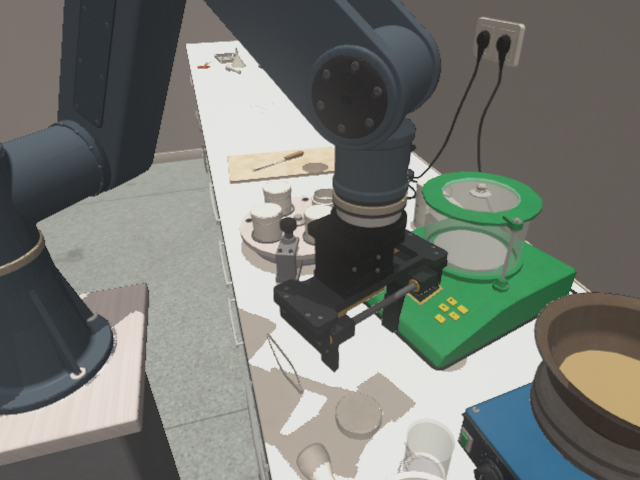

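The gripper is over the lid, which is at pixel (358,413) in the side view, and it clears the balance and the glass. I'll go down and close.

Emit:
{"method": "move_arm", "body": {"increments": [{"xyz":[-2,0,0],"roll":0,"grip":100},{"xyz":[0,0,38],"roll":0,"grip":100},{"xyz":[0,0,30],"roll":0,"grip":100},{"xyz":[0,0,15],"roll":0,"grip":100},{"xyz":[0,0,0],"roll":0,"grip":100}]}}

```text
time_s: 4.67
position: [0.4417, -0.2482, 0.0581]
tcp_rot: [[-0.389, 0.921, -0.003], [0.921, 0.389, 0.002], [0.003, -0.002, -1.0]]
force: [0.4, -0.6, 0.8]
opening: 0.997
grasp_force: 0.0
```

```bash
python3 -c "
from h import *
plan([.4385,-.248,.004],23)"
```

```text
t 4.67 pos [ 0.4417 -0.2482  0.0581] yaw 22.86 tool mm [ 1.2 -2.8 54.1] norm 54.2 roll -0.0024 F [ 0.4 -0.6  0.8] open 0.997 g 0.0
```

Emit:
{"method": "move_arm", "body": {"increments": [{"xyz":[0,-3,20],"roll":0,"grip":100},{"xyz":[0,0,20],"roll":0,"grip":100},{"xyz":[0,0,10],"roll":0,"grip":100},{"xyz":[0,0,3],"roll":0,"grip":100},{"xyz":[0,0,0],"roll":0,"grip":100}]}}

```text
time_s: 5.08
position: [0.4402, -0.2507, 0.0071]
tcp_rot: [[-0.388, 0.922, 0.001], [0.922, 0.388, -0.001], [-0.001, 0.0, -1.0]]
force: [0.1, -0.4, -0.3]
opening: 0.999
grasp_force: 0.0
```

Emit:
{"method": "move_arm", "body": {"increments": [{"xyz":[0,0,0],"roll":0,"grip":55},{"xyz":[0,0,0],"roll":0,"grip":55},{"xyz":[0,0,0],"roll":0,"grip":55},{"xyz":[0,0,0],"roll":0,"grip":55},{"xyz":[0,0,0],"roll":0,"grip":55}]}}

```text
time_s: 5.5
position: [0.4399, -0.2508, 0.0071]
tcp_rot: [[-0.388, 0.922, 0.001], [0.922, 0.388, -0.001], [-0.001, 0.0, -1.0]]
force: [0.3, 0.1, 0.9]
opening: 0.714
grasp_force: 5.4
```

```bash
python3 -c "
from h import *
plan([.5385,.238,.2],23)"
```

```text
t 5.5 pos [ 0.4399 -0.2508  0.0071] yaw 22.8 tool mm [ 412.2  280.4 -193.2] norm 534.6 roll -0.0034 F [0.3 0.1 0.9] open 0.714 g 5.3696886855271515
```

Emit:
{"method": "move_arm", "body": {"increments": [{"xyz":[0,0,0],"roll":0,"grip":40},{"xyz":[0,0,0],"roll":0,"grip":40},{"xyz":[0,0,-10],"roll":0,"grip":40},{"xyz":[0,0,-30],"roll":0,"grip":40},{"xyz":[0,0,-35],"roll":0,"grip":40}]}}

```text
time_s: 5.92
position: [0.4381, -0.2493, 0.081]
tcp_rot: [[-0.387, 0.922, -0.004], [0.922, 0.387, 0.004], [0.005, -0.002, -1.0]]
force: [0.7, -0.9, -0.3]
opening: 0.696
grasp_force: 30.0
```

Emit:
{"method": "move_arm", "body": {"increments": [{"xyz":[0,0,-40],"roll":0,"grip":40},{"xyz":[0,0,-40],"roll":0,"grip":40},{"xyz":[10,0,-20],"roll":0,"grip":40},{"xyz":[30,13,0],"roll":0,"grip":40},{"xyz":[36,15,0],"roll":0,"grip":40}]}}

```text
time_s: 6.33
position: [0.4376, -0.1715, 0.1841]
tcp_rot: [[-0.384, 0.923, 0.006], [0.923, 0.384, -0.004], [-0.006, 0.004, -1.0]]
force: [0.0, 0.3, -0.8]
opening: 0.691
grasp_force: 30.0
```

```bash
python3 -c "
from h import *
plan([.5385,.238,.2],23)"
```

```text
t 6.33 pos [ 0.4376 -0.1715  0.1841] yaw 22.59 tool mm [339.2 250.5 -17.1] norm 422.1 roll -0.0071 F [ 0.   0.3 -0.8] open 0.691 g 29.980886937628384
```

Emit:
{"method": "move_arm", "body": {"increments": [{"xyz":[34,14,0],"roll":0,"grip":40},{"xyz":[34,14,0],"roll":0,"grip":40},{"xyz":[34,14,0],"roll":0,"grip":40},{"xyz":[34,14,0],"roll":0,"grip":40},{"xyz":[34,14,0],"roll":0,"grip":40}]}}

```text
time_s: 6.75
position: [0.4339, 0.0159, 0.182]
tcp_rot: [[-0.387, 0.922, 0.0], [0.922, 0.387, -0.0], [-0.0, 0.0, -1.0]]
force: [0.4, 0.7, 0.2]
opening: 0.694
grasp_force: 30.0
```

Emit:
{"method": "move_arm", "body": {"increments": [{"xyz":[34,14,0],"roll":0,"grip":40},{"xyz":[34,14,0],"roll":0,"grip":40},{"xyz":[34,14,0],"roll":0,"grip":40},{"xyz":[30,14,0],"roll":0,"grip":40},{"xyz":[20,14,0],"roll":0,"grip":40}]}}

```text
time_s: 7.17
position: [0.4384, 0.184, 0.1819]
tcp_rot: [[-0.39, 0.921, -0.002], [0.921, 0.39, 0.0], [0.001, -0.001, -1.0]]
force: [-0.0, -0.6, -0.1]
opening: 0.692
grasp_force: 30.0
```

Emit:
{"method": "move_arm", "body": {"increments": [{"xyz":[0,25,0],"roll":0,"grip":40},{"xyz":[-5,30,0],"roll":0,"grip":40},{"xyz":[-8,25,0],"roll":0,"grip":40},{"xyz":[0,0,0],"roll":0,"grip":40},{"xyz":[0,0,0],"roll":0,"grip":40}]}}

```text
time_s: 7.58
position: [0.5196, 0.2006, 0.1816]
tcp_rot: [[-0.388, 0.922, -0.0], [0.922, 0.388, -0.0], [-0.0, -0.0, -1.0]]
force: [-1.2, 0.4, -0.4]
opening: 0.696
grasp_force: 30.0
```

Run:
```python
from h import *
plan([.5385,.238,.2],23)
for n in("side","top"):
    p,d=bot.capture(n); cv2.imwrite(f"pics/{n}2.png",p[:,:,::-1])
    for l in("jar_lid","open_jar","closed_jar_1"):
        for r in bot.trace(l,n):
            m2=cv2.erode(np.array(r["mask"]).astype(np.uint8),np.ones((3,3)))>0
            P=cloud(n,d,m2); print(n,l,round(r["conf"],2),m2.sum(),P.min(0).round(4),P.max(0).round(4),P.mean(0).round(4))
```

```text
t 7.58 pos [0.5196 0.2006 0.1816] yaw 22.81 tool mm [ 27.2  31.9 -18.4] norm 45.8 roll -0.0034 F [-1.2  0.4 -0.4] open 0.696 g 29.98314440570539
side open_jar 0.91 354 [0.5086 0.2076 0.0585] [0.5626 0.2662 0.0955] [0.5393 0.2366 0.084 ]
side closed_jar_1 0.7 889 [0.3671 0.1486 0.0537] [0.4255 0.2049 0.1089] [0.394  0.164  0.0902]
side closed_jar_1 0.6 930 [0.4663 0.1087 0.0526] [0.522  0.1644 0.1087] [0.4918 0.1243 0.0896]
top closed_jar_1 0.75 326 [0.4711 0.1148 0.0992] [0.5262 0.1578 0.1138] [0.5008 0.1356 0.1068]
top closed_jar_1 0.64 120 [0.4443 0.2524 0.0947] [0.4693 0.2868 0.1139] [0.4558 0.2721 0.1071]
```

View pics/side2.png

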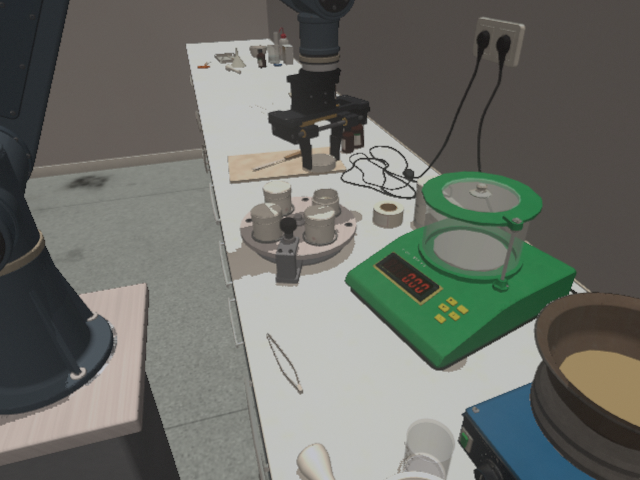

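The held lid shows at about (320,163) and the open jar at (326,203). I'll fit known-radius cylinders to both from this same camera, so the calibration bias cancels.

```bash
cat >> h.py <<'E'
from scipy.optimize import least_squares
def cyl(P,c0,r,zlo,zhi):
    q=P[(P[:,2]>zlo)&(P[:,2]<zhi)]
    q=q[np.abs(np.hypot(*(q[:,:2]-c0).T)-r)<.012]
    f=lambda c:np.hypot(q[:,0]-c[0],q[:,1]-c[1])-r
    s=least_squares(f,c0,loss="soft_l1",f_scale=.001); return s.x.round(4),len(q),np.std(f(s.x)).round(4)
E
python3 - <<'E'
from h import *
n="side"; s=bot.read_state(); T=s["position"]; K,R,t=cam(n)
ds=[bot.capture(n) for _ in range(6)]; p=ds[0][0]; d=np.median([x[1] for x in ds],0)
white=(p.min(2)>70)
P=cloud(n,d,white)
for name,c,r,a,b in (("open body",[.539,.2375],.030,.058,.078),("A",[.440,.278],.031,.06,.10),("B",[.3985,.18],.031,.06,.10),("C",[.4965,.140],.031,.06,.10),("lid",T[:2],.031,T[2]-.006,T[2]+.008)):
    print(name,cyl(P,np.array(c),r,a,b))
L=P[(np.hypot(*(P[:,:2]-T[:2]).T)<.045)&(P[:,2]>T[2]-.02)&(P[:,2]<T[2]+.03)]
print("T",T.round(4),len(L),np.percentile(L[:,2],[1,10,50,90,99]).round(4))
top=L[np.abs(L[:,2]-T[2]-.009)<.004]; print("top",len(top),top.min(0),top.max(0),top.mean(0))
cv2.imwrite("pics/crop.png",cv2.resize(p[100:280,220:380,::-1],None,fx=3.3,fy=3.3,interpolation=cv2.INTER_CUBIC))
E
```

```text
open body (array([0.5339, 0.2346]), 89, np.float64(0.002))
A (array([0.4393, 0.2814]), 312, np.float64(0.0008))
B (array([0.3979, 0.1831]), 482, np.float64(0.0008))
C (array([0.497 , 0.1431]), 503, np.float64(0.0007))
lid (array([0.5163, 0.2022]), 167, np.float64(0.0015))
T [0.5184 0.2003 0.1817] 441 [0.1757 0.1788 0.1909 0.1916 0.2057]
top 285 [0.47722274 0.17060989 0.18673605] [0.54822146 0.23030425 0.193787  ] [0.52017789 0.19543551 0.19083556]
```

View pics/crop.png

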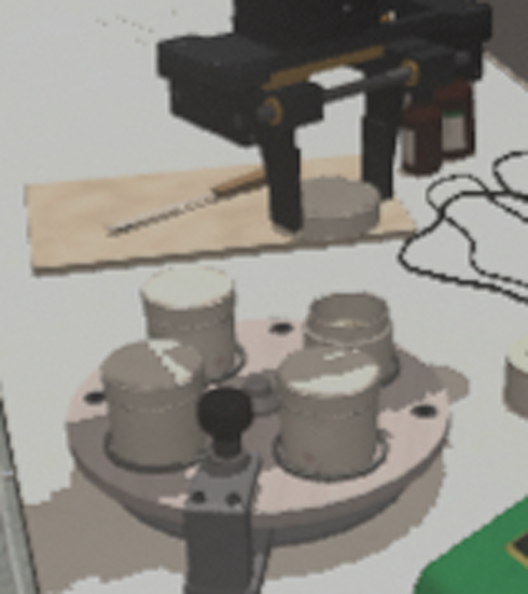

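```bash
cat >> h.py <<'E'
from scipy.optimize import minimize
def sil(n,c,segs,S=4):
    K,R,t=cam(n); a=np.linspace(0,6.283,60); im=np.zeros((480*S,640*S),np.uint8)
    for r,z0,z1 in segs:
        q=np.vstack([np.c_[c[0]+r*np.cos(a),c[1]+r*np.sin(a),0*a+z] for z in(z0,z1)])@R.T+t
        uv=(q[:,:2]/q[:,2:])*[K[0,0],K[1,1]]+[K[0,2],K[1,2]]
        h=cv2.convexHull(((uv+.5)*S-.5).astype(np.float32)); cv2.fillConvexPoly(im,np.round(h*16).astype(np.int32),1,shift=4)
    return im
def silfit(n,p,d,c0,segs,zlo,zhi,S=4):
    """silhouette fit; pixels nearer than the object (occluders) are left out"""
    K,R,t=cam(n); v,u=np.mgrid[:480,:640]
    W=(np.dstack([(u-K[0,2])/K[0,0]*d,(v-K[1,2])/K[1,1]*d,d])-t)@R
    rr=np.hypot(W[:,:,0]-c0[0],W[:,:,1]-c0[1]); rm=max(s[0] for s in segs)
    near=(rr<rm+.008)&(W[:,:,2]>zlo)&(W[:,:,2]<zhi)&(d>0)&(p.min(2)>70)
    zc=(np.array([*c0,(zlo+zhi)/2])@R.T+t)[2]
    ign=(d==0)|(p.min(2)<=70)|((d<zc+.01)&~near)
    ign=cv2.dilate((ign&~near).astype(np.uint8),np.ones((3,3)))>0
    g=cv2.resize(near.astype(np.float32),None,fx=S,fy=S,interpolation=cv2.INTER_LINEAR)>.5
    i=cv2.resize(ign.astype(np.uint8),None,fx=S,fy=S,interpolation=cv2.INTER_NEAREST)>0
    def cost(c):
        m=sil(n,c,segs,S)>0; return ((m!=g)&~i).sum()/((m|g)&~i).sum()
    s=minimize(cost,c0,method="Nelder-Mead",options=dict(initial_simplex=np.array(c0)+[[0,0],[.005,0],[0,.005]],xatol=1e-4))
    return s.x.round(4),round(s.fun,3)
E
python3 - <<'E'
from h import *
n="side"; T=bot.read_state()["position"]
ds=[bot.capture(n) for _ in range(4)]; p=ds[0][0]; d=np.median([x[1] for x in ds],0)
print("C",silfit(n,p,d,[.497,.142],[(.031,.056,.106)],.056,.115))
print("B",silfit(n,p,d,[.398,.182],[(.031,.056,.106)],.056,.115))
print("D",silfit(n,p,d,[.539,.240],[(.030,.056,.081),(.026,.081,.095)],.056,.103))
print("lid",T.round(4),silfit(n,p,d,T[:2],[(.031,T[2]-.007,T[2]+.009)],T[2]-.012,T[2]+.016))
E
```

```text
C (array([0.4966, 0.1411]), np.float64(0.038))
B (array([0.398 , 0.1813]), np.float64(0.02))
D (array([0.5374, 0.2373]), np.float64(0.028))
lid [0.519  0.2005 0.1816] (array([0.5164, 0.2041]), np.float64(0.036))
```

```bash
python3 -c "
from h import *
plan([.540,.2337,.106],23)"
```

```text
t 8.48 pos [0.519  0.2005 0.1815] yaw 22.81 tool mm [22.5 32.2 75.5] norm 85.1 roll -0.0034 F [ 0.1  1.1 -0.1] open 0.694 g 29.983311022660928
```

Emit:
{"method": "move_arm", "body": {"increments": [{"xyz":[12,16,0],"roll":0,"grip":40},{"xyz":[11,16,20],"roll":0,"grip":40},{"xyz":[0,0,30],"roll":0,"grip":40},{"xyz":[0,0,20],"roll":0,"grip":40},{"xyz":[0,0,0],"roll":0,"grip":40}]}}

```text
time_s: 8.9
position: [0.5364, 0.2336, 0.1074]
tcp_rot: [[-0.388, 0.922, -0.009], [0.922, 0.388, -0.002], [0.002, -0.009, -1.0]]
force: [-0.6, -0.1, -0.4]
opening: 0.693
grasp_force: 30.0
```

Emit:
{"method": "move_arm", "body": {"increments": [{"xyz":[0,0,4],"roll":0,"grip":40},{"xyz":[0,0,0],"roll":0,"grip":40}]}}

```text
time_s: 9.07
position: [0.54, 0.2341, 0.1078]
tcp_rot: [[-0.387, 0.922, 0.001], [0.922, 0.387, 0.0], [-0.0, 0.001, -1.0]]
force: [-0.1, -0.2, -0.2]
opening: 0.69
grasp_force: 30.0
```

Run:
```python
from h import *
n="side"; plan([.540,.2337,.106],23); T=bot.read_state()["position"]
ds=[bot.capture(n) for _ in range(4)]; p=ds[0][0]; d=np.median([x[1] for x in ds],0)
T=bot.read_state()["position"]
print("D",silfit(n,p,d,[.538,.2385],[(.030,.056,.081),(.026,.081,.095)],.056,T[2]-.009))
print("lid",T.round(4),silfit(n,p,d,T[:2],[(.031,T[2]-.007,T[2]+.009)],T[2]-.007,T[2]+.016))
P=cloud(n,d,p.min(2)>70); print("lid cyl",cyl(P,T[:2]+[-.001,.004],.031,T[2]-.005,T[2]+.007),"neck",cyl(P,np.array([.538,.239]),.026,.083,.093),"body",cyl(P,np.array([.538,.239]),.030,.058,.079))
cv2.imwrite("pics/crop2.png",cv2.resize(p[150:260,250:390,::-1],None,fx=5,fy=5,interpolation=cv2.INTER_CUBIC))
```

```text
t 9.07 pos [0.54   0.2341 0.1078] yaw 22.79 tool mm [-0.4 -0.2  1.8] norm 1.9 roll -0.0036 F [-0.1 -0.2 -0.2] open 0.69 g 29.982998484410928
D (array([0.5385, 0.2406]), np.float64(0.011))
lid [0.5406 0.2342 0.109 ] (array([0.5362, 0.2333]), np.float64(0.044))
lid cyl (array([0.538, 0.236]), 122, np.float64(0.0023)) neck (array([0.5375, 0.2375]), 119, np.float64(0.0018)) body (array([0.5356, 0.2366]), 69, np.float64(0.0017))
```

View pics/crop2.png

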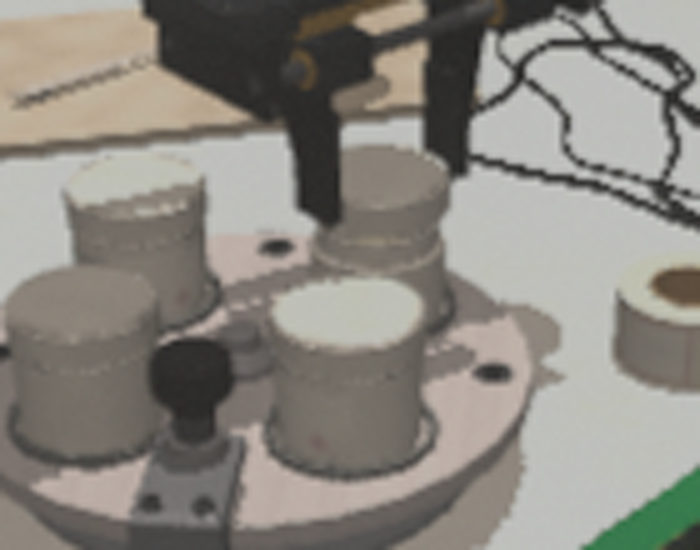

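The lid sits just above the jar neck and is nearly aligned with it, with its right edge at 449 px and the body's at 443 px in the crop. I'll lower it gently and watch the force.

Emit:
{"method": "move_arm", "body": {"increments": [{"xyz":[1,0,2],"roll":0,"grip":40},{"xyz":[0,0,2],"roll":0,"grip":40},{"xyz":[0,0,1],"roll":0,"grip":40},{"xyz":[0,0,1],"roll":0,"grip":40},{"xyz":[0,0,0],"roll":0,"grip":40}]}}

```text
time_s: 9.68
position: [0.539, 0.235, 0.1013]
tcp_rot: [[-0.388, 0.922, -0.001], [0.922, 0.388, -0.0], [0.0, -0.001, -1.0]]
force: [-0.2, -0.2, -0.2]
opening: 0.695
grasp_force: 30.0
```

Emit:
{"method": "move_arm", "body": {"increments": [{"xyz":[0,0,1],"roll":0,"grip":40},{"xyz":[0,0,1],"roll":0,"grip":40},{"xyz":[0,0,1],"roll":0,"grip":40},{"xyz":[0,0,0],"roll":0,"grip":40}]}}

```text
time_s: 10.02
position: [0.5391, 0.235, 0.0982]
tcp_rot: [[-0.388, 0.922, -0.001], [0.922, 0.388, -0.0], [0.0, -0.001, -1.0]]
force: [-0.1, 0.3, -0.6]
opening: 0.694
grasp_force: 30.0
```

Emit:
{"method": "move_arm", "body": {"increments": [{"xyz":[0,0,1],"roll":0,"grip":40},{"xyz":[0,0,1],"roll":0,"grip":40},{"xyz":[0,0,1],"roll":0,"grip":40},{"xyz":[0,0,1],"roll":0,"grip":40},{"xyz":[0,0,0],"roll":0,"grip":40}]}}

```text
time_s: 10.43
position: [0.5391, 0.235, 0.0943]
tcp_rot: [[-0.388, 0.922, -0.0], [0.922, 0.388, -0.0], [0.0, -0.0, -1.0]]
force: [0.1, -0.0, 0.5]
opening: 0.697
grasp_force: 30.0
```

Emit:
{"method": "move_arm", "body": {"increments": [{"xyz":[0,0,1],"roll":0,"grip":40},{"xyz":[0,0,1],"roll":0,"grip":40},{"xyz":[0,0,1],"roll":0,"grip":40},{"xyz":[0,0,0],"roll":0,"grip":40}]}}

```text
time_s: 10.77
position: [0.5393, 0.235, 0.0914]
tcp_rot: [[-0.387, 0.922, 0.0], [0.922, 0.387, 0.0], [0.0, 0.0, -1.0]]
force: [-0.2, 1.0, -0.0]
opening: 0.693
grasp_force: 30.0
```

Emit:
{"method": "move_arm", "body": {"increments": [{"xyz":[0,0,1],"roll":0,"grip":40},{"xyz":[0,0,1],"roll":0,"grip":40},{"xyz":[0,0,0.5],"roll":0,"grip":40},{"xyz":[0,0,0],"roll":0,"grip":40}]}}

```text
time_s: 11.1
position: [0.5394, 0.2351, 0.089]
tcp_rot: [[-0.387, 0.922, 0.0], [0.922, 0.387, 0.0], [0.0, 0.0, -1.0]]
force: [0.4, 0.1, -0.1]
opening: 0.692
grasp_force: 30.0
```

Emit:
{"method": "move_arm", "body": {"increments": [{"xyz":[0,0,0.5],"roll":0,"grip":40},{"xyz":[0,0,0.5],"roll":0,"grip":40},{"xyz":[0,0,0],"roll":0,"grip":40}]}}

```text
time_s: 11.35
position: [0.5395, 0.2351, 0.0882]
tcp_rot: [[-0.387, 0.922, 0.001], [0.922, 0.387, 0.0], [0.0, 0.001, -1.0]]
force: [0.5, 0.8, 0.1]
opening: 0.693
grasp_force: 30.0
```

Within 1 mm of home, so I'll release slowly.

Emit:
{"method": "move_arm", "body": {"increments": [{"xyz":[0,0,0.5],"roll":0,"grip":66},{"xyz":[0,0,0],"roll":0,"grip":70},{"xyz":[0,0,0],"roll":0,"grip":73},{"xyz":[0,0,0],"roll":0,"grip":77},{"xyz":[0,0,0],"roll":0,"grip":82}]}}

```text
time_s: 11.77
position: [0.5386, 0.2347, 0.0871]
tcp_rot: [[-0.388, 0.922, -0.001], [0.922, 0.388, -0.001], [0.0, -0.001, -1.0]]
force: [0.3, 0.4, -0.2]
opening: 0.779
grasp_force: 0.0
```

Emit:
{"method": "move_arm", "body": {"increments": [{"xyz":[0,0,0],"roll":0,"grip":88},{"xyz":[0,0,0],"roll":0,"grip":88},{"xyz":[0,0,0],"roll":0,"grip":88},{"xyz":[0,0,-10],"roll":0,"grip":88},{"xyz":[0,0,-30],"roll":0,"grip":88}]}}

```text
time_s: 12.18
position: [0.536, 0.2341, 0.1245]
tcp_rot: [[-0.387, 0.922, -0.009], [0.922, 0.387, -0.002], [0.002, -0.01, -1.0]]
force: [-0.1, 0.5, -0.9]
opening: 0.88
grasp_force: 0.0
```

Emit:
{"method": "move_arm", "body": {"increments": [{"xyz":[0,0,-40],"roll":0,"grip":70},{"xyz":[0,0,-10],"roll":0,"grip":60},{"xyz":[-35,-15,0],"roll":0.12,"grip":60},{"xyz":[0,0,0],"roll":0.12,"grip":60},{"xyz":[0,0,0],"roll":0.12,"grip":60}]}}

```text
time_s: 12.6
position: [0.5392, 0.1956, 0.1788]
tcp_rot: [[-0.03, 1.0, 0.001], [1.0, 0.03, -0.0], [-0.0, 0.001, -1.0]]
force: [0.2, 1.0, -0.0]
opening: 0.63
grasp_force: 0.0
```

Run:
```python
from h import *
plan([.4275,.1105,.17],-23)
n="side"; ds=[bot.capture(n) for _ in range(3)]; p=ds[0][0]; d=np.median([x[1] for x in ds],0)
cv2.imwrite("pics/crop3.png",cv2.resize(p[120:280,230:390,::-1],None,fx=3.5,fy=3.5,interpolation=cv2.INTER_CUBIC))
P=cloud(n,d,p.min(2)>70); q=P[np.hypot(P[:,0]-.538,P[:,1]-.238)<.025]; q=q[q[:,2]>.088]
A=np.c_[q[:,:2]-[.538,.238],np.ones(len(q))]; print("lid plane",np.linalg.lstsq(A,q[:,2],rcond=None)[0].round(4),len(q))
K,R,t=cam(n); v,u=np.mgrid[:480,:640]
Q=cloud(n,d,p.max(2)<75); k=Q[(np.hypot(Q[:,0]-.4275,Q[:,1]-.1085)<.03)]
print("knob",len(k),k.min(0).round(4),k.max(0).round(4),cyl(k,np.array([.4275,.109]),.015,.099,.112))
for r in bot.trace("plunger_knob",n):
    m=np.array(r["mask"]); print(r["conf"],m.sum(),cyl(cloud(n,d,m),np.array([.4275,.109]),.015,.099,.112))
```

```text
t 12.6 pos [0.5392 0.1956 0.1788] yaw 1.72 tool mm [ -81.7 -114.2    8.6] norm 140.7 roll 0.4315 F [ 0.2  1.  -0. ] open 0.63 g 0.0
lid plane [-0.0021 -0.0006  0.0976] 189
knob 268 [0.4113 0.0901 0.0113] [0.4507 0.1211 0.1181] (array([0.4268, 0.1105]), 88, np.float64(0.0008))
0.61 218 (array([0.4267, 0.1105]), 94, np.float64(0.0008))
0.22 691 (array([0.4275, 0.109 ]), 0, np.float64(nan))
  ret = _var(a, axis=axis, dtype=dtype, out=out, ddof=ddof,
  arrmean = um.true_divide(arrmean, div, out=arrmean,
  ret = ret.dtype.type(ret / rcount)
```

View pics/crop3.png

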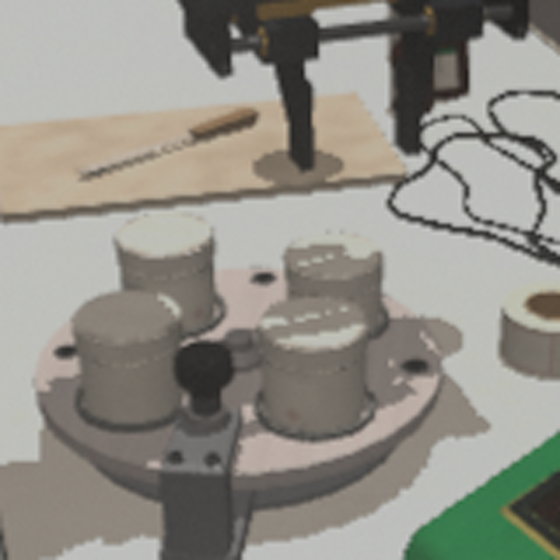

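The lid is level on the jar, with its face at 97.6 mm, and the plunger is seated with the knob at about (203,368) in the crop. Next is the knob.

Emit:
{"method": "move_arm", "body": {"increments": [{"xyz":[-16,-23,0],"roll":0,"grip":60},{"xyz":[-22,-31,0],"roll":0,"grip":60},{"xyz":[-22,-31,0],"roll":0,"grip":60},{"xyz":[-22,-29,0],"roll":0.108,"grip":60},{"xyz":[0,0,0],"roll":0.108,"grip":60}]}}

```text
time_s: 13.22
position: [0.4195, 0.1089, 0.1765]
tcp_rot: [[0.18, 0.984, -0.012], [0.984, -0.18, -0.001], [-0.003, -0.011, -1.0]]
force: [-0.3, 0.3, 0.2]
opening: 0.599
grasp_force: 0.0
```

Emit:
{"method": "move_arm", "body": {"increments": [{"xyz":[0,0,0],"roll":0.108,"grip":60},{"xyz":[0,0,0],"roll":0.108,"grip":60},{"xyz":[0,0,20],"roll":0,"grip":60},{"xyz":[0,0,10],"roll":0,"grip":60},{"xyz":[0,0,0],"roll":0,"grip":60}]}}

```text
time_s: 13.63
position: [0.4268, 0.1109, 0.1462]
tcp_rot: [[0.381, 0.924, -0.004], [0.924, -0.381, -0.0], [-0.002, -0.004, -1.0]]
force: [-0.5, -0.4, -0.7]
opening: 0.6
grasp_force: 0.0
```

Run:
```python
from h import *
plan([.427,.1105,.0865],-22)
p,d=bot.capture("side")
cv2.imwrite("pics/crop4.png",cv2.resize(p[120:280,230:390,::-1],None,fx=3.5,fy=3.5,interpolation=cv2.INTER_CUBIC))
```

```text
t 13.63 pos [0.4268 0.1109 0.1462] yaw -22.42 tool mm [-0.2  0.5 59.7] norm 59.7 roll -0.0072 F [-0.5 -0.4 -0.7] open 0.6 g 0.0
```

View pics/crop4.png

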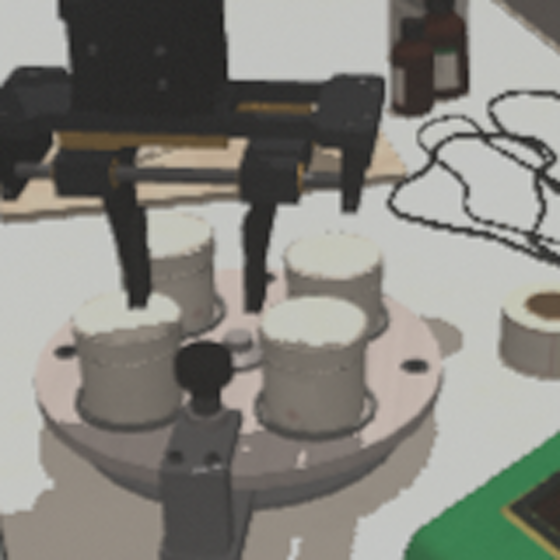

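The open fingers straddle the knob: tips at x = 137 and 257, knob at x = 203. I'll lower and grip.

Emit:
{"method": "move_arm", "body": {"increments": [{"xyz":[0,0,20],"roll":0,"grip":60},{"xyz":[0,0,20],"roll":0,"grip":60},{"xyz":[0,0,12],"roll":0,"grip":60},{"xyz":[0,0,6],"roll":0,"grip":60},{"xyz":[0,0,0],"roll":0,"grip":60}]}}

```text
time_s: 14.1
position: [0.428, 0.1108, 0.089]
tcp_rot: [[0.383, 0.924, -0.002], [0.924, -0.383, 0.0], [-0.001, -0.001, -1.0]]
force: [-0.1, -0.4, -0.2]
opening: 0.598
grasp_force: 0.0
```

Emit:
{"method": "move_arm", "body": {"increments": [{"xyz":[0,0,0],"roll":0,"grip":40},{"xyz":[0,0,0],"roll":0,"grip":30},{"xyz":[0,0,0],"roll":0,"grip":20},{"xyz":[0,0,0],"roll":0,"grip":5},{"xyz":[0,0,0],"roll":0,"grip":0}]}}

```text
time_s: 14.52
position: [0.4277, 0.111, 0.0901]
tcp_rot: [[0.384, 0.923, -0.001], [0.923, -0.384, 0.001], [0.0, -0.001, -1.0]]
force: [-0.7, 2.8, 6.5]
opening: 0.327
grasp_force: 30.0
```

Emit:
{"method": "move_arm", "body": {"increments": [{"xyz":[0,0,0],"roll":0,"grip":0},{"xyz":[0,0,0],"roll":0,"grip":0},{"xyz":[0,0,0],"roll":0,"grip":0}]}}

```text
time_s: 14.77
position: [0.4277, 0.111, 0.0901]
tcp_rot: [[0.384, 0.923, -0.0], [0.923, -0.384, 0.001], [0.0, -0.001, -1.0]]
force: [-2.2, 2.5, 5.9]
opening: 0.329
grasp_force: 30.0
```

There's a 6 N upward push while gripping, so I'm holding slightly high. I'll regrip 3 mm lower.

Emit:
{"method": "move_arm", "body": {"increments": [{"xyz":[0,0,0],"roll":0,"grip":50},{"xyz":[0,0,0],"roll":0,"grip":50},{"xyz":[0,0,0],"roll":0,"grip":50},{"xyz":[0,0,3],"roll":0,"grip":50},{"xyz":[0,0,0],"roll":0,"grip":50}]}}

```text
time_s: 15.18
position: [0.4281, 0.1106, 0.0861]
tcp_rot: [[0.384, 0.923, -0.0], [0.923, -0.384, -0.0], [-0.0, -0.0, -1.0]]
force: [0.1, 1.0, -0.3]
opening: 0.493
grasp_force: 0.0
```

Emit:
{"method": "move_arm", "body": {"increments": [{"xyz":[0,0,0],"roll":0,"grip":30},{"xyz":[0,0,0],"roll":0,"grip":20},{"xyz":[0,0,0],"roll":0,"grip":5},{"xyz":[0,0,0],"roll":0,"grip":0},{"xyz":[0,0,0],"roll":0,"grip":0}]}}

```text
time_s: 15.6
position: [0.4276, 0.1108, 0.0865]
tcp_rot: [[0.384, 0.923, -0.001], [0.923, -0.384, 0.0], [-0.0, -0.001, -1.0]]
force: [-1.2, 0.4, -0.1]
opening: 0.329
grasp_force: 30.0
```

Emit:
{"method": "move_arm", "body": {"increments": [{"xyz":[0,0,-1],"roll":0,"grip":0},{"xyz":[0,0,-2],"roll":0,"grip":0},{"xyz":[0,0,-2],"roll":0,"grip":0},{"xyz":[0,0,0],"roll":0,"grip":0}]}}

```text
time_s: 15.93
position: [0.4276, 0.1108, 0.0915]
tcp_rot: [[0.384, 0.923, -0.001], [0.923, -0.384, 0.0], [-0.0, -0.001, -1.0]]
force: [0.3, 2.1, -6.4]
opening: 0.328
grasp_force: 30.0
```

Emit:
{"method": "move_arm", "body": {"increments": [{"xyz":[0,0,-2],"roll":0,"grip":0},{"xyz":[0,0,-2],"roll":0,"grip":0},{"xyz":[0,0,-2],"roll":0,"grip":0},{"xyz":[0,0,-2],"roll":0,"grip":0},{"xyz":[0,0,0],"roll":0,"grip":0}]}}

```text
time_s: 16.35
position: [0.4276, 0.1108, 0.0997]
tcp_rot: [[0.384, 0.923, -0.001], [0.923, -0.384, 0.0], [-0.0, -0.001, -1.0]]
force: [-1.5, 2.7, -9.4]
opening: 0.327
grasp_force: 30.0
```

Emit:
{"method": "move_arm", "body": {"increments": [{"xyz":[0,0,-1],"roll":0,"grip":0},{"xyz":[0,0,-1],"roll":0,"grip":0},{"xyz":[0,0,-0.7],"roll":0,"grip":0},{"xyz":[0,0,0],"roll":0,"grip":0},{"xyz":[0,0,0],"roll":0,"grip":0}]}}

```text
time_s: 16.77
position: [0.4276, 0.1107, 0.1021]
tcp_rot: [[0.384, 0.923, -0.001], [0.923, -0.384, 0.0], [-0.0, -0.001, -1.0]]
force: [-2.3, 2.7, -10.8]
opening: 0.324
grasp_force: 30.0
```

Run:
```python
from h import *
plan([.427,.1105,.1025],-22)
p,d=bot.capture("side")
cv2.imwrite("pics/crop5.png",cv2.resize(p[120:280,230:390,::-1],None,fx=3.5,fy=3.5,interpolation=cv2.INTER_CUBIC))
P=cloud("side",d,p.min(2)>70); q=P[np.hypot(P[:,0]-.538,P[:,1]-.238)<.025]; q=q[q[:,2]>.088]; print("lid z",np.median(q[:,2]))
for c in([.440,.278],[.3985,.18],[.4965,.14]): print(cyl(P,np.array(c),.031,.06,.10))
```

```text
t 16.77 pos [0.4276 0.1107 0.1021] yaw -22.57 tool mm [-0.4 -0.5 -0.4] norm 0.7 roll -0.01 F [ -2.3   2.7 -10.8] open 0.324 g 29.998384774735314
lid z 0.09754271094942865
(array([0.4387, 0.2812]), 165, np.float64(0.0014))
(array([0.3981, 0.1829]), 407, np.float64(0.0013))
(array([0.497, 0.143]), 497, np.float64(0.0012))
```

View pics/crop5.png

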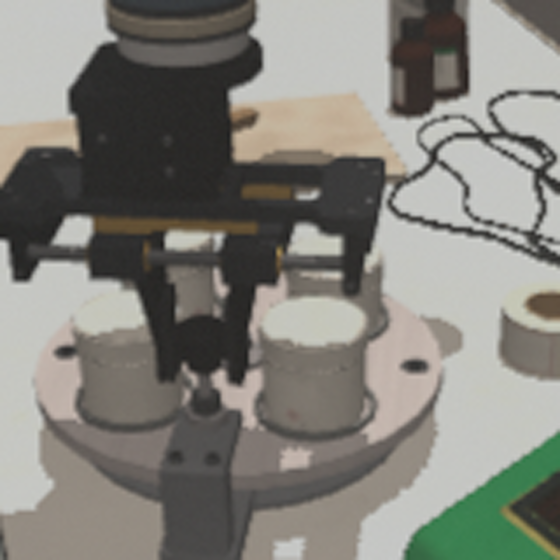

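The knob is up at about (203,342), the bare shaft shows beneath it, and the lid and jars haven't moved. One small nudge to make sure it reaches the stop, plus a hold.

Emit:
{"method": "move_arm", "body": {"increments": [{"xyz":[0,0,-0.5],"roll":0,"grip":0},{"xyz":[0,0,0],"roll":0,"grip":0},{"xyz":[0,0,0],"roll":0,"grip":0},{"xyz":[0,0,0],"roll":0,"grip":0},{"xyz":[0,0,0],"roll":0,"grip":0}]}}

```text
time_s: 17.23
position: [0.4276, 0.1107, 0.1026]
tcp_rot: [[0.384, 0.923, -0.001], [0.923, -0.384, 0.0], [-0.0, -0.001, -1.0]]
force: [-2.6, 3.6, -11.8]
opening: 0.33
grasp_force: 30.0
```

Run:
```python
from h import *
plan([.427,.1105,.1025],-22)
s=bot.read_state()
if s["grasp_force"]>25 and -25<s["force"][2]<-8: print(bot.hand_in())
```

```text
t 17.23 pos [0.4276 0.1107 0.1026] yaw -22.58 tool mm [-0.4 -0.5  0.1] norm 0.7 roll -0.0101 F [ -2.6   3.6 -11.8] open 0.33 g 29.998155867579044
the job is handed in; nothing more can be done
None
```

I set the lid level on the open jar and let go of it, then drew the plunger about 16 mm, to its stop as far as I can measure; the arm is still holding it up, and I handed the job in at 17.2 s (no verdict was returned).

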